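# Locate a mould core insert on the pin of a polishing fixture

## Task

Load the aluminium core insert into the polishing fixture for stoning: set it between the guide blocks with its hole towards the red keeper, nudge it along gently until the hole drops over the locating pin and the insert lies flat on the bed, then swing the red keeper across its front flange up to the stop and let go. Never press or shove the insert hard against the fixture, and leave the oil can, the file and the grey oil stone where they are.

Things in the scene. Friction and masses are not known exactly. Their poses are not given: they have to be found in the camera images.
- insert_core (a point): centre of the loose core insert, half-way up (25 mm above its underside; 50 mm high in all): the middle of its steel core block, 42 (x) x 34 (y) mm, straight-sided from 10 to 44 mm above the underside, with a small step on top. x points from the core to the hole end, z up. Starts flat on the bench; 0.3 to 0.55 kg.
- insert_hole (a point): centre of the insert's locating hole (11.5 mm, through the flange), at the underside, 37 mm in x from insert_core; same axes. The aluminium flange is 120 (x) x 64 (y) x 10 mm and runs from x = -88 to +32 mm of this point.
- fixture: polishing fixture bolted to the bench: dark steel bed 166 x 140 x 16 mm with guides, pin and red keeper; origin at bench height under the bed, on the channel's centre line. z up; x runs along the channel towards the keeper end. The insert goes in with its x axis along this x.
- channel (a point): middle of the channel on the bed face, 16 mm above the bench, at x = -11 mm of the fixture (its axes). Four aluminium guide blocks, centred at x = +-33 mm from here, each 22 mm long and 13.5 mm high, inner top edges rounded (5 mm) as lead-in, leave the channel 66.4 mm wide in y; both ends are open.
- pin_slot (a point): middle of the slot in the bed, at x = +28 mm of the fixture (its axes, bed height), where the steel pin is locked: 10 mm across, 6 mm high, within +-12 mm in x of here, y = 0; its exact place is not measured and must be felt. Off the pin the insert rides on it, hole end raised, and slides with 2 to 6 N of push; with its hole on the pin it lies flat and stops dead.
- keeper_knob (a point): middle of the upright black knob of the keeper, 53 mm above the bench: a 12 mm cylinder from 8 mm below to 13 mm above this point, narrower (9 mm) under it. It stands on the red arm, whose top is 17 mm below this point.
- keeper_pivot (a point): upright pivot of the keeper, at the arm's underside, at x = +47, y = -55 mm of the fixture (its axes); the knob is 44 mm from it. The arm is 14 mm wide, 8 mm thick; its underside is 12 mm above the bed: 2 mm over the flange of a seated insert, but it runs into the flange of one still riding on the pin.
- keeper (a joint): angle of the red keeper (rad): 0 with its arm along the fixture's +x (open), growing anticlockwise seen from above; 1.57 with its arm along the fixture's +y, across the flange; the stop is at 1.62. It stays where it is left and turns with about 1.5 N at the knob.
- oil_can: green oil can with a thin spout, 64 x 83 x 146 mm, origin under its middle; a bystander
- file_flat: file with a wooden handle, 260 mm long, lying on the bench at the left, in front of the tall upright mould plate and lamp at the left back (keep the arm clear of those), origin under its middle; a bystander
- oil_stone_1: dark grey polishing stone stick, 13 x 90 x 12 mm, lying beyond the insert, origin under its middle; a bystander
Not all that is in view belongs to the job. Of the things shaped like the part that bears insert_core, the aluminium one is meant.

How it is judged:
On the way, in this order (a step that is already met when the one before it is completed fails the run):
1. the insert lies flat on the bed with its hole over the locating pin, the keeper still swung clear (z of insert_hole in the frame of fixture below 0.0175 m and x of insert_hole in the frame of fixture between 0.013 and 0.043 m and y of insert_hole in the frame of fixture between -0.003 and 0.003 m and angle between the z axis of insert_core and the z axis of fixture, either way round below 0.025 rad and value of joint keeper below 0.75 rad), for 0.2 s.
2. the keeper is swung across the flange (value of joint keeper above 1.42 rad), for 0.2 s.
At the end, for the whole second after the job is handed in: The insert lies flat on the bed (within 1.5 mm and 0.025 rad) with its hole over the locating pin (hole at x = 13 to 43 mm and within 3 mm of the centre line of the fixture), and the keeper stands across its flange, at 1.42 rad or more, at rest (z of insert_hole in the frame of fixture below 0.0175 m and x of insert_hole in the frame of fixture between 0.013 and 0.043 m and y of insert_hole in the frame of fixture between -0.003 and 0.003 m and angle between the z axis of insert_core and the z axis of fixture, either way round below 0.025 rad and value of joint keeper above 1.42 rad and velocity of joint keeper below 0.05 rad/s); the robot touches nothing.
It fails at once if the insert is pressed or shoved against the fixture or its pin with more than 25 N (contact force between insert and fixture above 25 N).
It fails at once if the oil can, the file or the grey oil stone is moved by more than 20 mm (distance of any of oil_can, file_flat, oil_stone_1 from where it was at the start of the episode above 0.02 m).
It also fails if it takes over 72 s, if anything falls off the work surface, if the arm or the gripper's body presses on something with over 40 N, if the wrist force passes 120 N, or if a joint passes its speed limit or range.

## Robot

A 6-joint arm with a two-finger parallel gripper is mounted at the origin on a cart in front of the work surface, level with it; the furniture and walls round the work are solid. World frame = base frame: x ahead of the robot, y to its left, z up, the work surface at z = 0. Lengths are in m, angles in rad, forces in N, time in s.
With the tool pointing down it reaches from about 0.2 to 0.875 m from the base axis. Payload 3.4 kg.
Tool frame: the origin (TCP) lies between the finger pads; the fingertips stand 25 mm ahead of it and the grasp point (between the pads) lies 6 mm ahead of it (r.nose_length is the z of the fingertips in the tool frame, in m); z points along the fingers, x is the direction in which the jaws open and shut, and the axes are right-handed (so a half turn about z gives the same grasp; the last joint's range is limited). The gripper opens to 94 mm and grips with 3 to 60 N. Pads are 16 mm wide; open, the fingers measure 119 mm over their backs; the gripper's body (75 mm by 177 mm) begins 78 mm behind the grasp point.
Start: joints at [1.089, 0.276, 1.505, -0, 1.361, -0.121], TCP at [0.203, 0.538, 0.23] pointing down, gripper open.
Joint ranges: [-2.89, 2.89], [-0.75, 2.08], [0.22, 2.7], [-1.18, 4.32], [0.11, 2.71], [-2.7, 2.7]. Speed limits (rad/s): [2.57, 2.57, 3.14, 3.14, 3.14, 3.14].

## Interface

Orientations are given as a unit quaternion [w, x, y, z].
In Python, from plant import r, gripper_to, inverse_kinematics, vision, models, telemetry gives the robot as it stands. Calls block until the motion is done:
- r.move_to(position, orientation): joint-space move of the TCP to a pose.
- r.move_l(position, rot=None, vel=0.15, guard=None): straight line of the TCP; rot=None keeps the orientation; vel is the mean speed in m/s. With guard (N) it stops when the force on the tool has changed by that much, and returns True; else False.
- r.movej(angles): joint-space move.
- gripper_to(opening, f_grip=None): finger opening in m; f_grip is the grip in N (None keeps the last); returns when the fingers have stopped.
- r.hold(seconds).
- inverse_kinematics(position, orientation): joint angles nearest the present ones, or None.
- vision.snapshot(name): name is "scene" or "top"; returns the picture (400x640x3 uint8, red, green, blue); there is no depth.
- vision.get_calibration(name): a dict with "fx", "fy", "cx", "cy" (pixels), "position" and "orientation" of the camera in the world. Camera axes: x right, y down, z forward; pixel columns grow to the right and rows downward; lengths in m; the calibration is good to about 2 mm. A picture is of the moment at which its call begins. get_calibration takes no time and is no camera call.
A pose or a line that the arm cannot do raises r.PlanningError and nothing moves.
- r.sign_off(): hands the job in, once; it reports no verdict.
Trained networks look in the newest picture that a camera, given by its name, has taken for a name from the list of things; names that differ only in an ending like _2 or _b are one class to them, and where a whole thing is asked for, a point or a joint stands for the part that bears it (a point fixed in the world has none). Each returns a list of dicts, best first, with "score" (0 to 1); they miss things now and then, are a little off and sometimes report something else, mostly with a low value. They report only what shows in the picture. A call takes as long as a camera call. They do not tell look-alikes from the thing itself.
- models.boxes_of(thing, camera): "at" ([x, y, z] in m, in world coordinates, good to about 4 mm: the middle of the surface that is visible of it).
- models.regions_of(thing, camera): "pixels" (400x640 bool, what is visible of it).
- models.mark_of(thing, camera): "at" ([x, y, z] in m, in world coordinates, good to about 4 mm: a listed point, or the origin of a listed thing).
Readings, each from a call of its own:
- telemetry.current_t(): time.
- telemetry.current_joints(): joint angles.
- telemetry.current_dq(): joint speeds.
- telemetry.current_joint_efforts(): joint torques, N m.
- telemetry.current_ee_pos(): TCP position.
- telemetry.current_tool_rot(): TCP orientation.
- telemetry.current_wrist_force(): force on the tool from outside, world axes, zero at the start.
- telemetry.current_torque(): the same for the moment, N m.
- telemetry.current_opening(): finger opening in m.
Only numpy, scipy, OpenCV 4.12 (cv2) and the standard library are available. Lean on these libraries where they do the work, as an engineer would, in place of code of your own. Each camera call takes 0.05 s, during which the arm holds its last target. There are 200 camera calls.

## Working session

There is one attempt and no reset: what is moved stays moved. The work goes in short steps, each a Python script; the robot and the scene stay as the last script left them, time stands still between calls to the robot, and variables do not carry over. Pictures are saved under pics/ and viewed, about 8 in all and at most 12, crops included, and the job is handed in when it is done.

```bash
ls; mkdir -p pics
python3 - <<'E'
from plant import *
import cv2
for c in("scene","top"):
    im=vision.snapshot(c); cv2.imwrite(f"pics/{c}0.png",im[:,:,::-1])
    k=vision.get_calibration(c); print(c,k)
    for t in("insert_core","insert_hole","fixture","channel","pin_slot","keeper_knob","keeper_pivot","oil_can","file_flat","oil_stone_1"):
        print(t,[(round(d["score"],2),[round(float(v),4) for v in d["at"]]) for d in models.mark_of(t,c)][:4])
print(telemetry.current_t(),telemetry.current_tool_rot())
E
```

```text
pics
scene {'fx': 466.5405357199296, 'fy': 466.5405357199296, 'cx': 314.1402805923199, 'cy': 200.04350040732479, 'position': array([-0.28933718,  0.8177394 ,  0.60707286]), 'orientation': array([ 0.21128888, -0.34736125,  0.7668822 , -0.49657715])}
insert_core [(0.85, [0.3701, 0.1688, 0.0238]), (0.76, [0.5089, -0.3748, 0.0287]), (0.74, [0.4766, -0.2111, 0.0236]), (0.73, [0.5871, 0.1924, 0.0245])]
insert_hole [(0.97, [0.4048, 0.169, -0.0015]), (0.91, [0.5467, -0.4002, -0.0025]), (0.75, [0.5192, -0.2204, -0.0012]), (0.62, [0.5426, 0.198, -0.0013])]
fixture [(0.81, [0.5574, 0.0039, 0.003])]
channel [(0.56, [0.5465, 0.0047, 0.0147])]
pin_slot [(0.58, [0.5878, 0.0038, 0.0164])]
keeper_knob [(0.5, [0.644, -0.0371, 0.0522])]
keeper_pivot [(0.89, [0.6068, -0.0486, 0.0269])]
oil_can [(0.6, [0.6858, -0.3253, 0.0007])]
file_flat [(0.97, [0.5088, 0.4267, 0.0011]), (0.18, [0.684, -0.3238, -0.0039])]
oil_stone_1 [(0.52, [0.6092, -0.0501, 0.0273]), (0.42, [0.6792, -0.1722, -0.006])]
top {'fx': 441.17270465578207, 'fy': 441.17270465578207, 'cx': 316.1183649519108, 'cy': 200.02352138835522, 'position
[... 221 characters left out ...]
42, 0.0264]), (0.71, [0.4832, -0.2093, 0.027])]
insert_hole [(0.98, [0.5146, -0.2285, 0.0015]), (0.9, [0.403, 0.1729, -0.0002]), (0.76, [0.5463, 0.1974, 0.0011]), (0.69, [0.5402, -0.3974, 0.0019])]
fixture [(0.94, [0.5587, 0.005, 0.0002])]
channel [(0.73, [0.5448, 0.0051, 0.0178])]
pin_slot [(0.73, [0.5574, 0.0053, 0.0022]), (0.67, [0.5882, 0.0044, 0.0193]), (0.47, [0.6801, -0.1731, -0.0017])]
keeper_knob [(0.57, [0.6476, -0.0334, 0.0543])]
keeper_pivot [(0.69, [0.5999, -0.0474, 0.0278])]
oil_can [(0.81, [0.687, -0.3235, 0.0033])]
file_flat [(0.65, [0.5048, 0.4235, -0.0024])]
oil_stone_1 [(0.51, [0.6797, -0.1755, 0.0026])]
1.1 [-2.20483923e-05  8.22488747e-01  5.68781380e-01  4.11915052e-05]
```

View pics/top0.png

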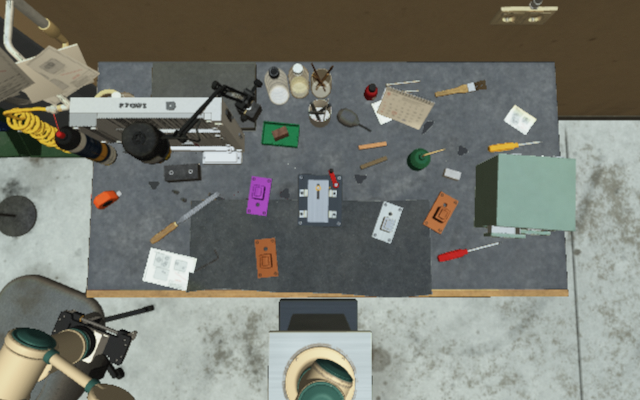

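View pics/scene0.png

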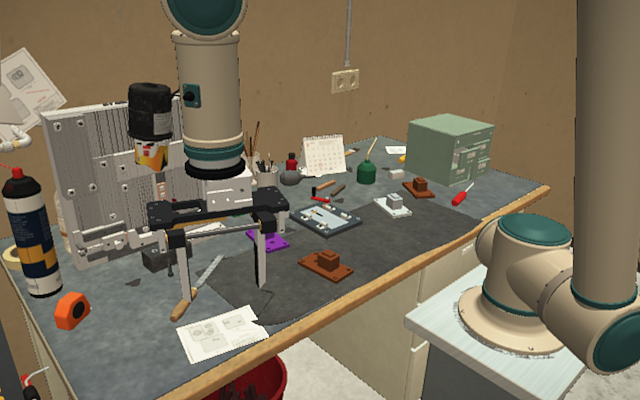

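Look-alikes in the top view: purple (259,196), copper (265,257), copper (441,211) and silver aluminium (388,221). The aluminium one is the part I want, so I'll check it in a close crop next to the fixture.

```bash
cat > h.py <<'E'
from plant import *
import numpy as np, cv2
from scipy.spatial.transform import Rotation as R
def cam(c):
    k=vision.get_calibration(c); q=k["orientation"]; M=R.from_quat([q[1],q[2],q[3],q[0]]).as_matrix()
    return k,M
def to_plane(px,c,z):
    k,M=cam(c); px=np.atleast_2d(px).astype(float)
    d=np.c_[(px[:,0]-k["cx"])/k["fx"],(px[:,1]-k["cy"])/k["fy"],np.ones(len(px))]@M.T
    return k["position"]+d*((z-k["position"][2])/d[:,2])[:,None]
def proj(p,c):
    k,M=cam(c); v=(np.atleast_2d(p)-k["position"])@M
    return np.c_[v[:,0]/v[:,2]*k["fx"]+k["cx"],v[:,1]/v[:,2]*k["fy"]+k["cy"]]
def down(yaw):  # tool z down, tool x (jaw) at yaw in world
    q=(R.from_euler('z',yaw)*R.from_euler('x',np.pi)).as_quat(); return np.array([q[3],q[0],q[1],q[2]])
E
python3 - <<'E'
from h import *
im=vision.snapshot("top")[:,:,::-1]
a=cv2.resize(im[190:250,355:425],None,fx=8,fy=8,interpolation=cv2.INTER_CUBIC)[:480,:400]
a=cv2.resize(im[195:245,363:413],None,fx=8,fy=8,interpolation=cv2.INTER_CUBIC)
b=cv2.resize(im[168:238,294:344],None,fx=8,fy=8,interpolation=cv2.INTER_CUBIC)
o=np.zeros((560,800,3),np.uint8); o[:400,:400]=a; o[:560,400:]=b
cv2.imwrite("pics/crop1.png",o)
for c in("scene","top"):
    vision.snapshot(c)
    for d in models.regions_of("insert_core",c):
        m=d["pixels"].astype(np.uint8); ys,xs=np.nonzero(m)
        w=to_plane([[xs.mean(),ys.mean()]],c,.012)[0]
        # flatten to plane
        P=to_plane(np.c_[xs,ys],c,.01)[:,:2]
        rect=cv2.minAreaRect((P*1000).astype(np.float32))
        print(c,round(d["score"],2),len(xs),w.round(3),rect)
    for t in("insert_core","insert_hole"):
        print(t,[np.round(d["at"],4).tolist() for d in models.mark_of(t,c) if abs(d["at"][1]+.215)<.03])
    for t in("fixture","keeper_knob","keeper_pivot","pin_slot","channel"):
        print(t,[np.round(d["at"],4).tolist() for d in models.mark_of(t,c)][:1])
    for d in models.regions_of("fixture",c)[:1]:
        ys,xs=np.nonzero(d["pixels"]);P=to_plane(np.c_[xs,ys],c,.016)[:,:2]; print("fix",cv2.minAreaRect((P*1000).astype(np.float32)))
E
```

```text
scene 0.93 1090 [0.371 0.167 0.012] ((373.3990478515625, 157.61122131347656), (128.4971160888672, 103.43262481689453), 4.063167095184326)
scene 0.67 469 [0.546 0.196 0.012] ((566.730712890625, 193.40835571289062), (75.70115661621094, 138.3009033203125), 83.76793670654297)
scene 0.61 542 [ 0.482 -0.211  0.012] ((485.5365295410156, -222.02215576171875), (97.89726257324219, 158.13754272460938), 65.25330352783203)
scene 0.57 420 [ 0.513 -0.382  0.012] ((528.6724853515625, -393.4696044921875), (83.15467834472656, 178.64588928222656), 48.2269401550293)
insert_core [[0.4798, -0.212, 0.0253]]
insert_hole [[0.5152, -0.2232, -0.0015]]
fixture [[0.5576, 0.0073, 0.001]]
keeper_knob [[0.6468, -0.0345, 0.056]]
keeper_pivot [[0.6055, -0.0504, 0.0296]]
pin_slot [[0.588, 0.0023, 0.0147]]
channel [[0.5478, 0.008, 0.0185]]
fix ((597.5377197265625, -4.297821044921875), (170.6011199951172, 300.0657653808594), 78.64978790283203)
top 0.96 820 [ 0.486 -0.212  0.012] ((486.6873779296875, -213.09286499023438), (68.44568634033203, 124.1904296875), 69.88542938232422)
top 0.96 775 [0.57  0.191 0.012] ((570.3106079101562, 191.5411376953125), (65.29322814941406, 120.7265396118164), 82.10423278808594)
top 0.78 741 [0.376 0.166 0.012] ((376.73773193359375, 167.27806091308594), (119.3675308227539, 63.40449142456055), 3.2817001342773438)
top 0.65 779 [ 0.517 -0.381  0.012] ((516.345458984375, -381.61297607421875), (65.48322296142578, 120.62320709228516), 59.54825973510742)
insert_core [[0.4794, -0.2105, 0.0233]]
insert_hole [[0.5163, -0.2276, -0.0001]]
fixture [[0.6435, -0.031, 0.0529]]
keeper_knob [[0.6479, -0.0327, 0.0543]]
keeper_pivot [[0.5974, -0.0468, 0.0286]]
pin_slot [[0.5867, 0.0077, 0.0158]]
channel [[0.5473, 0.0083, 0.0166]]
fix ((563.4175415039062, -1.288116455078125), (184.05374145507812, 138.93289184570312), 0.11500117927789688)
```

View pics/crop1.png

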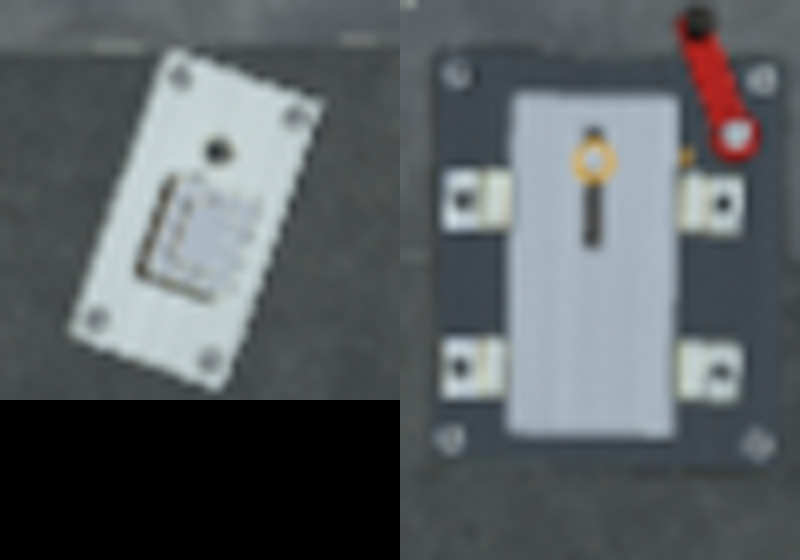

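The crop shows the aluminium insert with its hole at crop (218,152), towards +x, at about -20° yaw. The fixture has its pin ring at (594,160), near the front of the slot. The keeper is open, with its knob at (697,22). I'll refine both poses from the screw pixels.

Run:
```python
from h import *
def f(pts,ox,oy,x0,z): 
    p=np.array(pts,float); p[:,0]-=x0
    return to_plane((p+.5)/8-.5+[ox,oy],"top",z)[:,:2]
S=f([(182,76),(296,116),(96,320),(208,362)],363,195,0,.01); c=S.mean(0)
ax=(S[0]+S[1]-S[2]-S[3])/2; ay=S[0]+S[2]-S[1]-S[3]
print("insert centre",c,np.degrees([np.arctan2(ax[1],ax[0]),np.arctan2(ay[1],ay[0])-np.pi/2]),np.linalg.norm(ax),np.linalg.norm(ay)/2)
u=ax/np.linalg.norm(ax); print("core",c-.009*u,"hole",c+.028*u, f([(218,152)],363,195,0,.01))
S=f([(456,74),(762,80),(451,438),(757,443)],294,168,400,.016); c=S.mean(0)
ax=(S[0]+S[1]-S[2]-S[3])/2; ay=S[0]+S[2]-S[1]-S[3]
print("fix",c,np.degrees([np.arctan2(ax[1],ax[0]),np.arctan2(ay[1],ay[0])-np.pi/2]),np.linalg.norm(ax),np.linalg.norm(ay)/2)
print("pin",f([(594,160)],294,168,400,.022),"slot",f([(594,128),(593,248)],294,168,400,.016))
print("guides",f([(508,200),(680,200),(506,368),(678,368)],294,168,400,.0295))
print("pivot",f([(737,133)],294,168,400,.036),"knob",f([(697,22)],294,168,400,.066))
```

```text
insert centre [ 0.48777329 -0.21223491] [-20.50498715 -20.14935049] 0.10297955014914872 0.047133640753935765
core [ 0.47934351 -0.20908231] hole [ 0.51399925 -0.222043  ] [[ 0.51382909 -0.22155194]]
fix [0.55732038 0.00079744] [-0.94949272 -1.1345205 ] 0.1439659893721112 0.12057660186825608
pin [[0.59538613 0.00568506]] slot [[0.6089238  0.00560275]
 [0.56121081 0.00611778]]
guides [[ 0.5787079   0.03939098]
 [ 0.578597   -0.02782293]
 [ 0.51293355  0.04017322]
 [ 0.51280975 -0.02671603]]
pivot [[ 0.60408043 -0.04995863]] knob [[ 0.64278198 -0.03346803]]
```

```bash
cat > g1.py <<'E'
from h import *
D=np.radians
r.move_l([.38,.1,.22],down(D(69.7)),vel=.3)
r.move_l([.4793,-.2091,.13],vel=.25)
r.move_l([.4793,-.2091,.0375],vel=.08,guard=6)
print(telemetry.current_ee_pos(),telemetry.current_wrist_force())
gripper_to(.02,25); print("open",telemetry.current_opening(),telemetry.current_ee_pos())
p=telemetry.current_ee_pos()
r.move_l([.4793,-.2091,.10],vel=.08); r.hold(.2)
print(telemetry.current_opening(),telemetry.current_wrist_force(),telemetry.current_torque())
r.move_l([.5504,.0061,.115],down(D(89.15)),vel=.2)
out=[]
for c in("top","scene"):
    im=vision.snapshot(c)[:,:,::-1]
    u,v=proj([.55,.006,.06],c)[0].astype(int); out.append(cv2.resize(im[max(v-35,0):v+35,u-50:u+50],None,fx=4 if 0 else 5,fy=5,interpolation=cv2.INTER_CUBIC)[:, :400])
    for t in("insert_core","insert_hole"): print(c,t,[np.round(d["at"],4).tolist() for d in models.mark_of(t,c)])
cv2.imwrite("pics/held.png",np.hstack(out))
print(telemetry.current_t(),telemetry.current_ee_pos())
E
python3 g1.py
```

```text
[ 0.47970254 -0.20934499  0.03797322] [ 0.57179283 -0.06812797  0.33309459]
open 0.03363130583264874 [ 0.47925053 -0.20914522  0.03747734]
0.03373694364052658 [-0.49113177  1.27169239 -2.97674516] [ 0.04474745  0.03908564 -0.00288797]
top insert_core [[0.3671, 0.1663, 0.0241], [0.5819, 0.1933, 0.0263], [0.5085, -0.3769, 0.0261], [0.5553, 0.0042, 0.1032]]
top insert_hole [[0.5394, -0.3963, 0.0022], [0.403, 0.1733, 0.0012], [0.5472, 0.1978, -0.0014], [0.6839, -0.3226, 0.003]]
scene insert_core [[0.5525, 0.004, 0.101], [0.5096, -0.3737, 0.025], [0.5845, 0.1909, 0.026], [0.3682, 0.168, 0.0252]]
scene insert_hole [[0.4048, 0.1699, -0.0012], [0.592, 0.0057, 0.0771], [0.547, -0.3986, -0.0019], [0.5438, 0.1963, -0.0014]]
10.35 [0.55028223 0.00548378 0.11500383]
```

View pics/held.png

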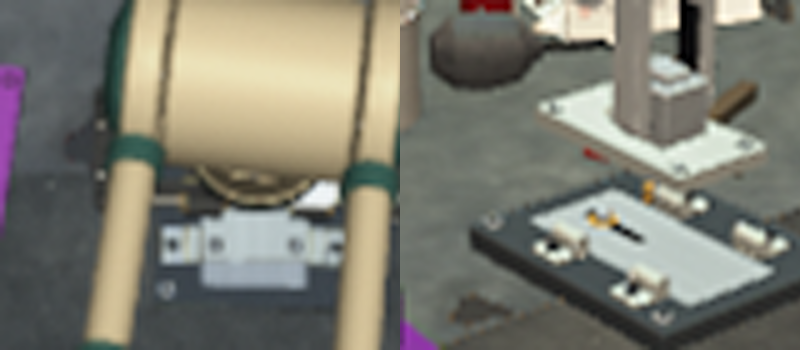

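The top view is blocked by the arm. The scene view shows the insert held level over the fixture, hole end towards the keeper. I'll lower it gently, slightly behind the pin.

```bash
cat > g2.py <<'E'
from h import *
r.move_l([.5475,.0062,.075],vel=.08); r.hold(.2)
w0=telemetry.current_wrist_force()
hit=r.move_l([.5475,.0062,.016+.0375+.003],vel=.02,guard=3.5)
print(hit,telemetry.current_ee_pos(),telemetry.current_wrist_force()-w0,telemetry.current_torque(),telemetry.current_t())
E
python3 g2.py
```

```text
True [0.5469786  0.00625544 0.05875878] [-1.641676    0.01507183  6.87074026] [-0.00653315 -0.15258343  0.03594519] 11.95
```

```bash
cat > g3.py <<'E'
from h import *
gripper_to(.02,4)
w0=telemetry.current_wrist_force(); p=telemetry.current_ee_pos()
hit=r.move_l([.5475,.0062,p[2]-.0035],vel=.008,guard=5)
print(hit,telemetry.current_ee_pos(),telemetry.current_wrist_force()-w0,telemetry.current_opening())
gripper_to(.050); r.hold(.2)
r.move_l([.5475,.0062,.13],vel=.12)
r.move_l([.45,.0062,.13],vel=.2)
out=[]
for c in("top","scene"):
    im=vision.snapshot(c)[:,:,::-1]
    u,v=proj([.55,.006,.03],c)[0].astype(int); out.append(cv2.resize(im[max(v-40,0):v+40,u-40:u+40],None,fx=5,fy=5,interpolation=cv2.INTER_CUBIC))
    for t in("insert_core","insert_hole"): print(c,t,[np.round(d["at"],4).tolist() for d in models.mark_of(t,c) if abs(d["at"][1])<.05])
cv2.imwrite("pics/set.png",np.hstack(out))
print(telemetry.current_t(),telemetry.current_ee_pos(),telemetry.current_wrist_force())
E
python3 g3.py
```

```text
True [0.54562913 0.00635265 0.05636184] [-1.03110664  0.84855599  5.19347423] 0.033920270136028705
top insert_core [[0.5497, 0.0062, 0.0466]]
top insert_hole [[0.5849, 0.0032, 0.0239]]
scene insert_core [[0.5467, 0.0024, 0.042]]
scene insert_hole [[0.5846, 0.0038, 0.0194]]
14.8583 [0.45093866 0.00611514 0.1298487 ] [-0.42180203 -0.64511245  0.31240815]
```

View pics/set.png

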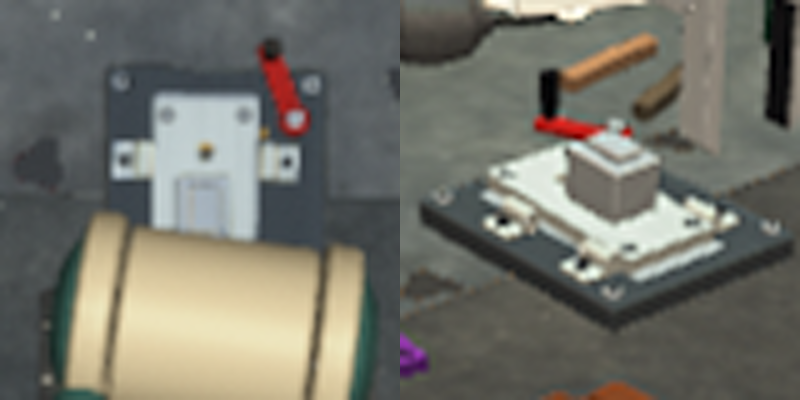

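The insert sits in the channel riding on the pin (the gold pin shows at the rear edge of the hole). Next I'll nudge it from behind on the flange's back edge.

```bash
cat > g4.py <<'E'
from h import *
gripper_to(0.0,10)
r.move_l([.468,.0066,.10],vel=.15); r.move_l([.468,.0066,.0455],vel=.08); r.hold(.2)
w0=telemetry.current_wrist_force(); x=.468; fx0=0; 
while x<.525:
    x+=.0015
    hit=r.move_l([x,.0066-.015*(x-.468),.0455],vel=.012,guard=8)
    f=telemetry.current_wrist_force()-w0; p=telemetry.current_ee_pos()
    print(f"{p[0]:.4f}",f.round(1),hit)
    if hit or f[0]<-8.5: break
print(telemetry.current_t())
E
python3 g4.py
```

```text
0.4697 [-0.1 -0.9 -0.4] False
0.4711 [ 0.4 -1.   0.6] False
0.4726 [-0.2 -0.8  1.2] False
0.4741 [ 0.3 -0.7  1. ] False
0.4756 [-0.1 -1.5  0.6] False
0.4771 [ 0.2 -0.7  0.9] False
0.4786 [ 0.7  0.  -0. ] False
0.4801 [ 0.2 -0.7  0.2] False
0.4816 [ 0.5 -1.1  0.7] False
0.4831 [ 0.1 -0.5  0.3] False
0.4846 [ 0.3 -0.1  0.1] False
0.4861 [-0.2 -1.   1.2] False
0.4875 [ 1.4 -0.7  1.4] False
0.4878 [-3.6 -2.   2.8] False
0.4909 [-1.3 -1.3  0.9] False
0.4927 [-1.2 -0.4 -0.3] False
0.4940 [-1.4 -0.4 -0.6] False
0.4952 [-0.3 -1.5 -0.4] False
0.4977 [ 0.2 -0.4  1.7] False
0.4980 [-1.1 -0.5  1.1] False
0.4986 [-3.  -0.6  4.1] False
0.5001 [-4.7 -0.7  4.3] False
0.5002 [-7.3 -1.1  7. ] False
0.5003 [-10.1  -1.1   7.9] False
23.7417
```

It stopped dead at x = 0.500 after about 12 mm of travel. I'll back off and check that it's flat.

```bash
cat > look.py <<'E'
from h import *
import sys
out=[]
for c in("top","scene"):
    im=vision.snapshot(c)[:,:,::-1]
    u,v=proj([.57,.006,.03],c)[0].astype(int); out.append(cv2.resize(im[max(v-40,0):v+40,u-40:u+40],None,fx=5,fy=5,interpolation=cv2.INTER_CUBIC))
    for t in("insert_core","insert_hole","keeper_knob","keeper_pivot"): print(c,t,[np.round(d["at"],4).tolist() for d in models.mark_of(t,c) if abs(d["at"][1])<.06])
cv2.imwrite(f"pics/{sys.argv[1]}.png",np.hstack(out))
print(telemetry.current_t(),telemetry.current_ee_pos(),telemetry.current_wrist_force())
E
python3 - <<'E'
from h import *
r.move_l([.48,.0066,.0455],vel=.05); r.move_l([.42,.0066,.12],vel=.15)
E
python3 look.py seat
```

```text
top insert_core [[0.5584, 0.0036, 0.0434]]
top insert_hole [[0.5976, 0.0016, 0.0184]]
top keeper_knob [[0.6454, -0.0332, 0.0527]]
top keeper_pivot [[0.6037, -0.0465, 0.0269]]
scene insert_core [[0.5617, 0.0024, 0.0387]]
scene insert_hole [[0.601, 0.0034, 0.0139]]
scene keeper_knob [[0.6438, -0.0371, 0.0545]]
scene keeper_pivot [[0.6069, -0.048, 0.0274]]
25.6667 [0.42000797 0.0066007  0.11979243] [-0.4791755  -0.33765702 -0.16555307]
```

View pics/seat.png

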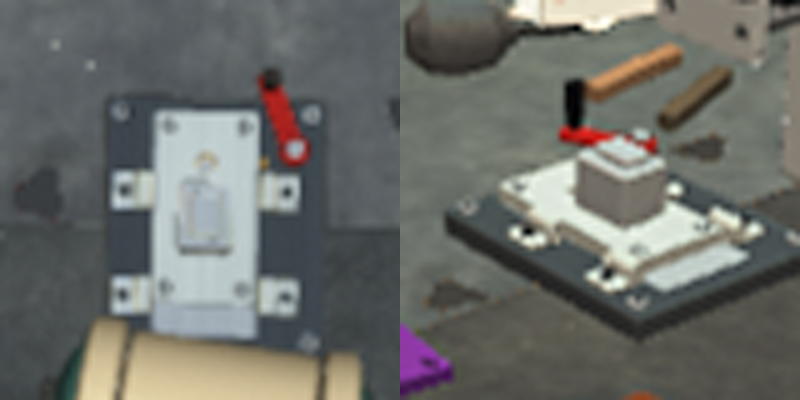

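The gold pin ring is now concentric in the hole, and the guides stand proud of the flange. I'll confirm by touching the hole end lightly: the flange top should be at z ≈ 0.026, or about 0.034 if it's still riding on the pin. Then I'll swing the keeper.

```bash
cat > g5.py <<'E'
from h import *
r.move_l([.50,.006,.16],vel=.25); r.move_l([.616,.006,.11],vel=.2); r.move_l([.616,.006,.065],vel=.1); r.hold(.2)
w0=telemetry.current_wrist_force()
hit=r.move_l([.616,.006,.048],vel=.012,guard=3)
print("probe",hit,"tip z",telemetry.current_ee_pos()[2]-r.nose_length,telemetry.current_wrist_force()-w0,telemetry.current_t())
r.move_l([.616,.006,.11],vel=.15)
E
python3 g5.py
```

```text
probe True tip z 0.0262837787692944 [-0.12120005 -0.37774519  4.96460812] 28.8083
```

The tip touched at z = 26.3 mm, so the insert is seated flat. Now the keeper swing.

```bash
cat > g6.py <<'E'
from h import *
P=np.array([.6038,-.0498]); yaw0=-.015
def pose(a,off,z):  # a: keeper angle, off: tangential distance behind the knob
    t=a+yaw0; return [*(P+.044*np.array([np.cos(t),np.sin(t)])+off*np.array([np.sin(t),-np.cos(t)])),z],down(t)
a0=.41
p,q=pose(a0,.027,.12); r.move_to(p,q)
p,q=pose(a0,.027,.069); r.move_l(p,vel=.1,guard=6); r.hold(.15)
w0=telemetry.current_wrist_force()
p,q=pose(a0,.0145,.069); print("approach",r.move_l(p,q,vel=.04,guard=6))
for a in np.r_[np.arange(a0+.12,1.5,.12),np.arange(1.5,1.78,.04)]:
    p,q=pose(a,.014,.069); hit=r.move_l(p,q,vel=.04 if a<1.45 else .02,guard=7)
    f=telemetry.current_wrist_force()-w0; e=telemetry.current_ee_pos()
    print(round(a,2),hit,f.round(1),e.round(4))
    if hit or np.hypot(*f[:2])>8: break
print(telemetry.current_t())
E
python3 g6.py
```

```text
approach False
0.53 False [-0.  -0.5 -0.4] [ 0.6488 -0.0402  0.0689]
0.65 False [-1.4 -1.4 -1.2] [ 0.6474 -0.035   0.0689]
0.77 False [-1.5 -0.7 -0.4] [ 0.6454 -0.0299  0.069 ]
0.89 False [-0.2 -0.4 -0.9] [ 0.6427 -0.025   0.069 ]
1.01 False [-0.3 -1.1 -0.2] [ 0.6395 -0.0206  0.069 ]
1.13 False [-0.6 -0.6 -0. ] [ 0.6357 -0.0165  0.0691]
1.25 False [-1.  -0.8  0. ] [ 0.6315 -0.0129  0.069 ]
1.37 False [-1.1 -0.6 -0. ] [ 0.6269 -0.0098  0.069 ]
1.49 False [ 0.3 -0.2 -0.2] [ 0.6221 -0.0074  0.069 ]
1.5 False [ 0.4 -0.1 -0.5] [ 0.6218 -0.0072  0.069 ]
1.54 False [ 0.3 -0.9 -0.9] [ 0.6198 -0.0065  0.0691]
1.58 False [ 0.5 -1.1 -1. ] [ 0.6179 -0.0059  0.069 ]
1.62 False [ 3.2 -0.9 -2.1] [ 0.6172 -0.0054  0.0691]
1.66 False [ 5.8 -0.9 -4.2] [ 0.617  -0.0051  0.0693]
1.7 False [ 8.6  0.2 -4.7] [ 0.6168 -0.0047  0.0694]
35.8917
```

```bash
python3 - <<'E'
from h import *
p=telemetry.current_ee_pos()
r.move_l([p[0]+.02,p[1],.069],vel=.06); r.move_l([.64,p[1],.17],vel=.15); r.move_l([.40,.0,.2],vel=.3)
E
python3 look.py final
python3 - <<'E'
from h import *
for t in("oil_can","file_flat","oil_stone_1"): print(t,[np.round(d["at"],3).tolist() for d in models.mark_of(t,"top")][:2])
E
```

```text
top insert_core [[0.5617, 0.0022, 0.0402]]
top insert_hole [[0.5963, 0.0008, 0.021]]
top keeper_knob [[0.5994, -0.0027, 0.0543]]
top keeper_pivot [[0.6033, -0.0474, 0.0279]]
scene insert_core [[0.5558, 0.0031, 0.0367]]
scene insert_hole []
scene keeper_knob [[0.6009, -0.0083, 0.0535]]
scene keeper_pivot [[0.6076, -0.0485, 0.0293]]
38.725 [4.00204278e-01 8.09383270e-06 1.99870752e-01] [ 0.16293774 -0.42602717 -0.740554  ]
oil_can [[0.687, -0.322, 0.005], [0.677, -0.171, 0.003]]
file_flat [[0.503, 0.424, -0.002], [0.602, -0.006, 0.055]]
oil_stone_1 [[0.68, -0.173, 0.002]]
```

View pics/final.png

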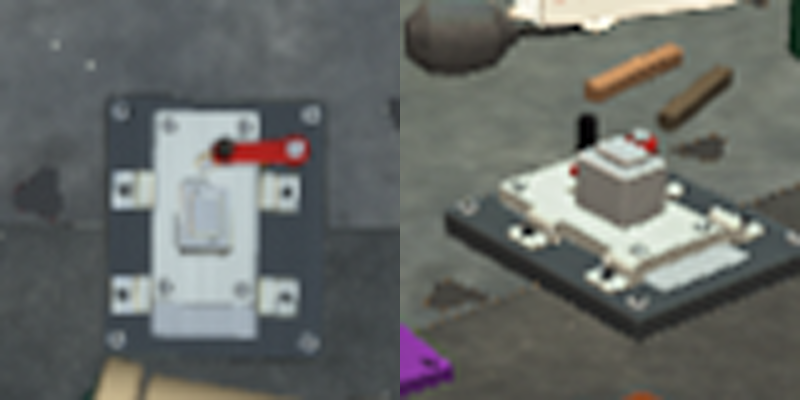

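The keeper arm lies across the flange with its knob at crop (223,150) and its pivot at (297,150). The insert hasn't moved, and the bystanders are where they started.

```bash
python3 -c "
from plant import r
r.sign_off()"
```

```text
the job is handed in; nothing more can be done
```

The aluminium insert is seated on the pin with the red keeper swung across its flange, and I handed the job in at about 39 s of the 72 s allowed. The hand-in reports no verdict.

**What I did:** I lowered the insert into the channel a little behind the pin and let it go. I then nudged it from behind until it stopped dead after about 12 mm, swung the keeper to its stop and backed the arm clear.

**Last checks:**
- **Seating:** a light touch (5 N) on the hole end found the flange top at 26.3 mm; flat is 26 mm. The pin showed through the hole, and the insert looked unmoved after the keeper swing.
- **Keeper:** resistance rose at about 1.61 rad, against the stop at 1.62. The last pictures show the arm across the flange.
- **Forces:** wrist readings reached about 13 N while nudging and 10 N or less in the other readings I took. Contact force between insert and fixture can't be read directly.
- **Bystanders:** the oil can, file and grey oil stone read within about 5 mm of where they started, which is the networks' own error.

**Where readings disagreed:** the networks put the insert's hole 2 to 5 mm off the channel's centre line as I measured it. I went by the dead stop, the touch and the pin seen in the hole instead. The scene camera could not see the hole in the last look, because the core and keeper were in the way.

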